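# Zero the bench photometer: snap the sample lid shut, hold the beam flap at balance

## Task

Zero the bench photometer: first press the sample chamber's lid fully shut, past its catch so that it stays shut. Then take the free-swinging beam flap by its side bar, raise it to its balance point, standing upright, and keep hold of it there, still, without letting it drop back or go over to the far side. The program finishes while the gripper is still holding the bar; leave the glassware and other things on the bench as they are.

Things in the scene. Friction and masses are not known exactly. Their poses are not given: they have to be found in the camera images.
- chamber: Sample chamber: fixed grey box, open on top, 140 (x) x 130 (y) x 80 mm high, with a hinged lid; on the middle of its front (-x) side a black catch post, 95 mm high, reaching to 106 mm in front of the origin. Origin: centre of its underside, on the bench; x points from front to hinge side, z up. Stands on the left or right, turned up to 0.3 rad.
- lid (a joint): Lid angle, rad: 0 shut, grows as the front edge lifts (limit 1.2; starts at 0.35 to 0.8). Flat grey plate 140 x 130 x 12 mm, 0.15 kg, no handle. The hinge is stiff: the lid stays where it is left. Between 0.1 and 0.03 a sprung catch at the front edge resists (some 7 N on top near that edge gets past it); then the lid snaps and stays shut.
- lid_hinge (a point): Point on the lid's hinge axis, half-way along it, 86 mm above the bench; fixed to the chamber (70 mm along its x), with the chamber's axes. The hinge axis runs along y.
- lid_press (a point): Place to press: point on the lid's top face on its middle line, 120 mm from the hinge (20 mm short of the front edge) and 6 mm above the hinge plane; it moves with the lid. Shut, it lies 92 mm above the bench.
- flap_unit: Beam-selector unit: fixed grey base 130 (x) x 90 (y) x 30 mm with two upright aluminium cheeks, 77 mm high, 36 mm either side of its middle, that carry the flap's hinge. Origin: centre of its underside, on the bench; x points from front to back, y to its left, z up. Stands on the left or right, turned up to 0.3 rad.
- flap (a joint): Flap angle, rad: 0 lying at its front rest (1.05 from upright, towards the unit's -x; it starts there), 1.05 upright, its balance point, 1.85 at its rear rest. It swings freely and falls to the side it leans to. Aluminium plate 50 mm wide, 5 mm thick, reaching 87 mm from the hinge, with a round bar along its outer edge; 0.14 to 0.28 kg in all.
- flap_hinge (a point): Point on the flap's hinge axis, in the middle of the unit, 65 mm above the bench, directly above the unit's origin; with the unit's axes. The hinge axis runs along the unit's y.
- bar_grip (a point): Place to pinch: on the axis of the flap's round side bar (dark steel, 12 mm thick, parallel to the hinge, 90 mm from it), 58 mm from the plate's middle towards the unit's -y. The bar juts 60 mm past the plate there, from 25 to 85 mm, and can be pinched from above, a finger in front and one behind; it turns in the fingers as the flap swings. 110 mm above the bench at the front rest, 155 mm upright.
- dropper_a: Bystander: amber dropper bottle 38 mm in diameter, 110 mm high, standing between the two instruments; origin under its centre.
- dropper_b: Bystander: the same kind of amber dropper bottle, farther back; origin under its centre.
- petri: Bystander: closed petri dish 90 mm in diameter, 18 mm high, in front of the two instruments; origin under its centre.
- beaker: Bystander: glass cup 68 mm in diameter, 85 mm high, near the robot on the right; origin under its centre.
- forceps: Bystander: steel forceps 125 mm long, 25 mm wide, 6 mm high, lying near the robot on the left; origin under their middle.
- jar: Bystander: white jar 60 mm in diameter, 85 mm high, behind between the instruments; origin under its centre.

How it is judged:
By the outcome, as a careful person would: the job done as asked, in the order asked, and still so for the second after the job is handed in, while the arm keeps its last pose, push and grip.
It also fails if it takes over 51 s, if anything falls off the work surface, if the arm or the gripper's body presses on something with over 40 N, if the wrist force passes 120 N, or if a joint passes its speed limit or range.

## Robot

A 7-joint arm with a two-finger parallel gripper is mounted at the origin on the work surface. World frame = base frame: x ahead of the robot, y to its left, z up, the work surface at z = 0. Lengths are in m, angles in rad, forces in N, time in s.
With the tool pointing down it reaches from about 0.425 to 0.925 m from the base axis. Payload 6.8 kg.
Tool frame: the origin (TCP) lies at the very end of the fingers, on their centre line; the grasp point (between the pads) lies r.pinch_z behind it (r.pinch_z is the distance from the TCP to the grasp point, in m); z points along the fingers, y is the line along which they close (so a half turn about z gives the same grasp; the last joint's range is limited). The gripper opens to 85 mm and grips with 20 to 120 N. Pads are 22 mm wide; open, the fingers measure 114 mm over their backs; the gripper's body (76 mm by 85 mm) begins 54 mm behind the grasp point. The pads swing forward as they close: fully open they stand 13 mm farther back than shut.
Start: joints at [-1.354, 0.477, 0.022, 1.555, -0.011, 1.109, -0.083], TCP at [0.215, 0.64, 0.207] pointing down, gripper open.
Joint ranges: [-2.96, 2.96], [-0.34, 2.1], [-1.41, 1.46], [0.24, 2.44], [-1.37, 4.51], [0.17, 1.92], [-2.96, 2.96]. Speed limits (rad/s): [2.39, 2.39, 3.14, 3.14, 3.14, 3.14, 3.14].

## Interface

Orientations are given as a rotation vector (axis times angle).
In Python, from bench import status, grab_frame, camera_model, r gives the robot as it stands. The module is installed in compiled form; this text tells all that it offers.
- The arm moves only by the shell command python3 -m creep 'ROWS' [FORCE]. ROWS is text: rows parted by semicolons, each of 7 numbers parted by spaces: the turn, a rotation vector about the tool's x, y, z in rad, then the shift along the tool's x, y, z in mm, then the opening, from -1 (shut) to 1 (fully open). In form: rx ry rz tx ty tz fingers; .... A call has 1 to 10 rows; each row is the pose to reach, as a shift and turn from the pose commanded when the call began, along the tool's axes at that moment; what a row does not reach only later rows make up. A row lasts 1/8 s, in which the tool goes at most 62.5 mm and 10.7 degrees, less where a joint would pass 70% of its speed; a pose out of reach is approached as far as the arm can. A call with a gripper value outside its range is refused whole. The fingers move at their own pace and stop on an object; FORCE is the grip in N (left out, the last holds). Time passes only in rows, so rows that repeat a pose let the fingers close. It gives the time, the measured TCP pose, the force, the opening and the grip force at its end, in the units of the state.
- status.get_obs(): the state, without advancing time (a new reading comes with each control period).
- grab_frame(name): name is "scene" or "top" or "wrist"; returns (picture, depth): 420x560x3 uint8, red, green, blue; 420x560 float32, m along the optical axis (not along the pixel's ray), 0 where there is no reading.
- camera_model(name): a dict with "K" (3x3 intrinsics, pixels), "rvec" (rotation vector, rad) and "tvec" (3), from world to camera coordinates, as OpenCV has them. Camera axes: x right, y down, z forward; pixel columns grow to the right and rows downward; lengths in m; the calibration is good to about 2 mm. A picture is of the moment at which its call begins: read the wrist's pose just before it. camera_model takes no time and is no camera call; for the wrist camera it gives the pose at the moment of the call.
- r.hand_in(): hands the job in; it is judged then, once.
The state is a dict: "clock": time; "joints": joint angles; "qvel": joint speeds; "tau": joint torques, N m; "tcp_pos": TCP position; "orientation": TCP orientation; "contact_force": force on the tool from outside, world axes, zero at the start; "moment": the same for the moment, N m; "grip_width": finger opening in m; "gripper_force": force on a finger pad.
Only numpy, scipy, OpenCV 4.12 (cv2) and the standard library are available. Lean on these libraries where they do the work, as an engineer would, in place of code of your own. Each camera call takes 0.05 s, during which the arm holds its last target. There are 200 camera calls.

## Working session

There is one attempt and no reset: what is moved stays moved. The work goes in short steps, Python scripts to look and compute and a shell command to move; the robot and the scene stay as the last step left them, time stands still between calls to the robot, and variables do not carry over. Pictures are saved under pics/ and viewed, at most 10 in all, crops included, and the job is handed in when it is done.

```bash
mkdir -p pics
cat > h.py <<'E'
import numpy as np, cv2
from scipy.spatial.transform import Rotation as R
from bench import status, grab_frame, camera_model, r
def world(name,d,u,v,cm=None):
    m=cm or camera_model(name);K=np.array(m["K"]);Rm=R.from_rotvec(np.ravel(m["rvec"])).as_matrix()
    z=d[v,u] if np.ndim(u)==0 else d[v,u]
    p=np.stack([(u-K[0,2])/K[0,0]*z,(v-K[1,2])/K[1,1]*z,z],-1)
    return (p-np.ravel(m["tvec"]))@Rm
def cloud(name,d):
    v,u=np.mgrid[:420,:560];return world(name,d,u,v)
E
python3 - <<'E'
from h import *
o=status.get_obs();print(o)
print(r.pinch_z)
for n in("top","scene"):
    p,d=grab_frame(n);cv2.imwrite(f"pics/{n}.png",p[:,:,::-1]);np.save(n,d)
    print(n,camera_model(n))
E
```

```text
{'clock': 0.0, 'joints': array([-1.35410524,  0.47780947,  0.02235184,  1.55648612, -0.01150315,
        1.10929766, -0.08304054]), 'qvel': array([-7.28578172e-04,  1.07056464e-03, -1.73011745e-03, -2.07132840e-03,
        6.80769022e-05,  9.91247026e-05,  6.79795994e-04]), 'tau': array([ 7.06055494e-05, -5.96455586e+01,  1.60799190e+00, -2.81196374e+01,
        1.24864373e-02,  9.17502330e-03,  1.48309891e-05]), 'tcp_pos': array([0.21521577, 0.63907845, 0.20590508]), 'orientation': array([-5.07808670e-01, -3.10011533e+00,  2.92987332e-03]), 'contact_force': array([-0.66975756,  0.56904616, -0.21260832]), 'moment': array([-0.03586296, -0.03116848, -0.08780046]), 'gripper_force': 0.0, 'grip_width': 0.08540207307479196}
0.0187
top {'K': array([[455.75621437,   0.        , 275.5181904 ],
       [  0.        , 455.75621437, 211.98926332],
       [  0.        ,   0.        ,   1.        ]]), 'rvec': array([ 2.20730915, -2.15291808,  0.0766465 ]), 'tvec': array([-0.0095188 ,  0.53197631,  1.17571973])}
scene {'K': array([[398.54311832,   0.        , 280.84786905],
       [  0.        , 398.54311832, 216.847931  ],
       [  0.        ,   0.        ,   1.        ]]), 'rvec': array([ 2.27709656,  1.13916459, -0.35218752]), 'tvec': array([-0.31511712, -0.30428084,  1.27689797])}
```

View pics/top.png

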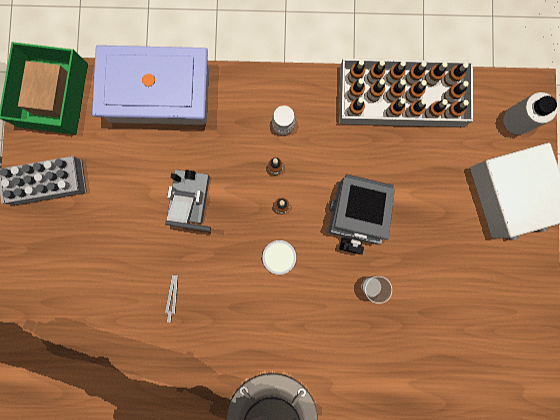

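View pics/scene.png

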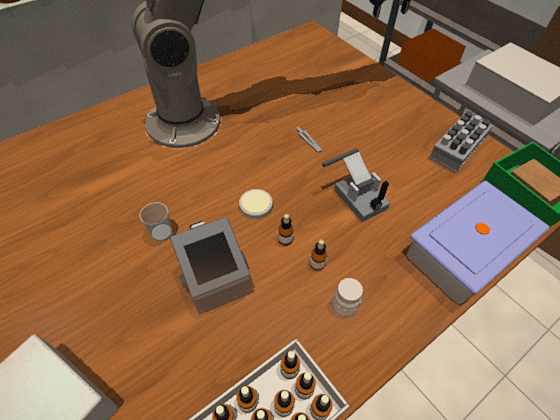

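Run:
```python
from h import *
t=cv2.imread("pics/top.png");
a=cv2.resize(t[160:265,310:415],(400,400),interpolation=2);b=cv2.resize(t[150:250,150:250],(400,400),interpolation=2)
cv2.imwrite("pics/crop.png",np.hstack([a,b]))
W=cloud("top",np.load("top.npy"))
np.set_printoptions(precision=3,suppress=True,linewidth=200)
print("chamber z",(W[165:260:5,320:405:5,2]*1000).astype(int),sep="\n")
print("flap z",(W[165:240:4,160:216:4,2]*1000).astype(int),sep="\n")
for v,u in [(200,365),(258,279),(290,376),(205,282),(165,275),(120,284),(296,172)]:print(u,v,W[v,u])
```

```text
chamber z
[[  0  -1   0  -1  -2   0   0  -2  -3   0   0   3   2   0  -2   1  -1]
 [ -1  -3  -1  -2   1  -2   0  -2   2  -1  -1   2  -1  -1   1   1  -2]
 [  0   0   0   1  -2  74  88   0   2   2   0  -1  -3   1   1   0  -1]
 [  0   1  -1   2  40  91  94  96  94  90  89  87   3   2  -1   1   0]
 [ -1  -2  -1   2  65 100  98 100  97  95  93  94  90  88  90  -3  -1]
 [ -4   0   2   1  79 108 107 106 101 107 104  99  97  97  94  -1  -1]
 [  2   0   1   0 111 108 107 110 108 108 106 100 105 100 102   2   0]
 [  0  -1  -3  50 117 114 116 115 112 111 115 109 107 108 103  -2   1]
 [  0   0  47  58 121 122 122 118 116 120 115 116 112 112 112   1   0]
 [  0  -2  -2  78 129 124 125 127 122 122 120 118 121 117 118   0   2]
 [ -3   2   1  77 132 132 129 128 129 127 127 125 126 118 123  -1   0]
 [ -1  -1  16 136 139 135 132 133 131 128 132 128 129 129 123  -2   3]
 [  7   1  43 144 140 142 138 136 136 132 133 130 131 130   0   0   0]
 [  2   3  76  79  79  80 137 142 141 141 141 137 141 135   1   1   5]
 [ -3   2   1   3   6  57  81 136 142 139 134 139 140 139   1  -1   0]
 [ -2   0  -2  -1   3  35
[... 899 characters left out ...]
 32  11  -3   0]
 [ -4   3  32  95  88  93  91  89  29  32  25   0  -5   0]
 [ -2   0 102 102 101  92  97  93  29  28  30  -3  -3   0]
 [ -3   2 107 104 106 104 102  32  31  28  30   0  -2  -1]
 [  0   0 113 113 114 108 106   0  27  29  26  -1   1  -4]
 [ -2   0   0 108 116 114 113 112 115 116 112 105   0   0]
 [ -2   1   1  -4   3  -2   0   2   0  -2 111 113 114   3]
 [ -2  -1  -2  -2   0   1   0  -1   2   1   4  -2   2   2]
 [  2   1   0   1  -3   0   0  -1  -2   0   2  -2   4  -4]]
365 200 [ 0.56  -0.213  0.111]
279 258 [ 0.412 -0.008  0.017]
376 290 [ 0.335 -0.265  0.004]
282 205 [ 0.545 -0.012  0.088]
275 165 [0.645 0.008 0.085]
284 120 [ 0.759 -0.012  0.087]
172 296 [0.305 0.27  0.003]
```

View pics/crop.png

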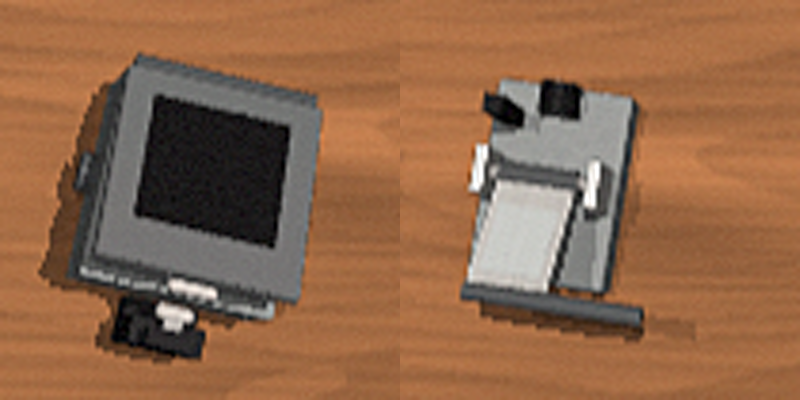

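Run:
```python
from h import *
np.set_printoptions(precision=4,suppress=True,linewidth=200)
W=cloud("top",np.load("top.npy"))
def plane(P):
    for i in range(8):
        c=P.mean(0);n=np.linalg.svd(P-c)[2][2];n*=np.sign(n[2]);k=abs((P-c)@n)<(.008 if i<3 else .005);P=P[k]
    return P,c,n
def rect(P):return cv2.minAreaRect(P.astype(np.float32)*1000)
# lid
L=W[172:242,325:400].reshape(-1,3);L=L[(L[:,2]>.084)]
L,c,n=plane(L);ang=np.arctan2(np.hypot(n[0],n[1]),n[2]);print("lid n",n,"angle",ang,"yaw(n)",np.arctan2(-n[1],-n[0]),len(L))
# in-plane axes: along lid from hinge to front = -x
yaw=np.arctan2(-n[1],-n[0]); 
hx=np.array([-n[0],-n[1],0]);hx/=np.linalg.norm(hx)
y=np.cross([0,0,1],hx);e=np.cross(n,y)
Q=np.c_[(L-c)@e,(L-c)@y]
print("rect",rect(Q),"pct",np.percentile(Q,[.5,99.5],axis=0))
box=cv2.boxPoints(rect(Q))/1000
for b in box: print("corner",c+b[0]*e+b[1]*y)
# flap plate + base + bar
F=W[160:245,155:220].reshape(-1,3)
B=F[(F[:,2]>.02)&(F[:,2]<.037)];print("base",rect(B[:,:2]))
bar=np.array([W[v,u] for v in range(222,236) for u in range(160,216) if .103<W[v,u,2]<.122])
l=cv2.fitLine(bar[:,:2].astype(np.float32),cv2.DIST_HUBER,0,.001,.001).ravel();t=(bar[:,:2]-l[2:])@l[:2]
print("bar",l,np.percentile(t,[0,1,99,100]),"z",np.percentile(bar[:,2],[50,90]),"yaw",np.arctan2(l[0],-l[1]) )
for q in np.percentile(t,[1,99]):print(l[2:]+q*l[:2])
```

```text
lid n [ 0.3787 -0.1432  0.9144] angle 0.4168931472742158 yaw(n) 2.7800365219323075 447
rect ((1.4285659790039062, -1.1739082336425781), (21.628192901611328, 171.97601318359375), 55.79768371582031) pct [[-0.0654 -0.0518]
 [ 0.0713  0.0513]]
corner [ 0.4681 -0.222   0.1482]
corner [ 0.624  -0.1776  0.0906]
corner [ 0.628  -0.1982  0.0857]
corner [ 0.4722 -0.2427  0.1433]
base ((569.8004760742188, 235.35243225097656), (90.91624450683594, 130.26666259765625), 83.07975769042969)
bar [0.103  0.9947 0.4876 0.2107] [-0.05   -0.0498  0.0567  0.0599] z [0.1141 0.1167] yaw 3.0383635
[0.4825 0.1611]
[0.4934 0.267 ]
```

Run:
```python
from h import *
np.set_printoptions(precision=4,suppress=True,linewidth=200)
W=cloud("top",np.load("top.npy"))
S=W[190:225,345:380].reshape(-1,3);c=S.mean(0);n=np.linalg.svd(S-c)[2][2];n*=np.sign(n[2])
A=W[172:245,325:402].reshape(-1,3)
for i in range(4):
    L=A[(abs((A-c)@n)<.006)&(A[:,2]>.084)];c=L.mean(0);n=np.linalg.svd(L-c)[2][2];n*=np.sign(n[2])
hx=np.array([n[0],n[1],0]);hx/=np.linalg.norm(hx)
print("n",n,"angle",np.arccos(n[2]),"yaw(n)",np.arctan2(hx[1],hx[0]),len(L))
y=np.cross([0,0,1],hx);e=np.cross(y,n)
Q=np.c_[(L-c)@e,(L-c)@y];rc=cv2.minAreaRect(Q.astype(np.float32)*1000);print(rc)
for b in cv2.boxPoints(rc)/1000: print("corner",c+b[0]*e+b[1]*y)
print("centre",c+rc[0][0]/1000*e+rc[0][1]/1000*y)
# catch post pixels
P=A=W[238:256,338:366].reshape(-1,3);P=P[(P[:,2]>.088)&(P[:,2]<.1)];print("post",P.mean(0),P.min(0),P.max(0))
o=status.get_obs();M=R.from_rotvec(o["orientation"]).as_matrix();print(M,o["tcp_pos"])
```

```text
n [ 0.3616 -0.0753  0.9293] angle 0.3783274695073474 yaw(n) -0.2053562828325723 2934
((0.47527313232421875, -0.5714187622070312), (130.38523864746094, 159.46095275878906), 89.65877532958984)
corner [ 0.4593 -0.2609  0.1471]
corner [ 0.6042 -0.292   0.0882]
corner [ 0.6315 -0.1645  0.088 ]
corner [ 0.4866 -0.1334  0.1469]
centre [ 0.5454 -0.2127  0.1175]
post [ 0.4494 -0.1918  0.0938] [ 0.4358 -0.2061  0.0881] [ 0.465  -0.1756  0.0991]
[[-0.9477  0.3191 -0.0004]
 [ 0.3191  0.9477 -0.0016]
 [-0.0001 -0.0016 -1.    ]] [0.2152 0.6392 0.206 ]
```

```bash
python3 -m creep '0 0 0 -30 -20 -20 -1; 0 0 0 -70 -43 -44 -1; 0 0 0 -115 -70 -44 -1; 0 0 0 -160 -98 -44 -1; 0 0 0 -205 -125 -44 -1; 0 0 0 -250 -153 -44 -1; 0 0 0 -295 -180 -44 -1; 0 0 0 -340 -208 -44 -1; 0 0 0 -370 -226 -44 -1; 0 0 0 -378 -231 -44 -1' 40
python3 - <<'E'
from h import *
np.set_printoptions(precision=4,suppress=True)
print(status.get_obs()["joints"])
W=cloud("top",np.load("top.npy"));A=W[165:262,320:405].reshape(-1,3)
y=-.205;X=np.array([np.cos(y),np.sin(y)]);Y=np.array([-X[1],X[0]])
a=A[:,:2]@X;b=A[:,:2]@Y;z=A[:,2]
h=np.array([.5968,-.2233]);print("hinge est",h@X,h@Y)
k=(z>.06);print("all b,",np.percentile(b[k],[1,50,99]))
k=(z>.073)&(z<.084)&(a<.55)&(abs(b-h@Y)>.03);print("rim a",np.percentile(a[k],[2,10,50]),k.sum())
for lo,hi in[(.085,.1),(.02,.1)]:
  k=(z>lo)&(z<hi)&(a<.48)&(abs(b-h@Y)<.03);print("post a,b",np.percentile(a[k],[1,5,95]),np.percentile(b[k],[5,50,95]))
k=(z>.05)&(abs(b-h@Y)<.06);print("back a",np.percentile(a[k],[98,99,99.8]))
bins=np.arange(.46,.65,.01)
for q in bins:
  k=(a>=q)&(a<q+.01)&(z>.05)&(abs(b-h@Y)<.05);print("%.3f %.4f %d"%(q+.005,np.median(z[k]) if k.any() else 0,k.sum()))
E
```

```text
clock: 1.35
tcp_pos: [0.5013, 0.2974, 0.2506]
orientation: [0.515, 3.099, -0.002]
contact_force: [-0.2, 0.7, -0.4]
grip_width: -0.0001
gripper_force: 0.0
[-0.7977  0.2873  0.1928  1.7412 -0.0593  1.1195  0.6547]
hinge est 0.6297601423679776 -0.097135436812034
all b, [-0.1599 -0.0933 -0.0318]
rim a [0.5004 0.5015 0.5079] 173
post a,b [0.4664 0.4668 0.4786] [-0.1096 -0.0957 -0.0826]
post a,b [0.4642 0.4644 0.4794] [-0.1177 -0.091  -0.0718]
back a [0.6462 0.6479 0.6494]
0.465 0.0786 58
0.475 0.0921 84
0.485 0.0900 58
0.495 0.0917 18
0.505 0.0807 213
0.515 0.1407 211
0.525 0.1388 174
0.535 0.1340 174
0.545 0.1313 172
0.555 0.1270 166
0.565 0.1230 166
0.575 0.1190 160
0.585 0.1152 159
0.595 0.1110 160
0.605 0.1069 158
0.615 0.1033 155
0.625 0.0989 148
0.635 0.0947 153
0.645 0.0889 139
```

```bash
python3 -m creep '0 0 -0.02 -10 -30 0 -1; 0 0 -0.04 -27 -80 0 -1; 0 0 -0.06 -45 -132 0 -1; 0 0 -0.08 -63 -184 0 -1; 0 0 -0.1 -81 -236 0 -1; 0 0 -0.124 -99 -288 0 -1; 0 0 -0.124 -116 -340 0 -1; 0 0 -0.124 -134 -392 10 -1; 0 0 -0.124 -152 -444 20 -1; 0 0 -0.124 -161 -472 40 -1'; python3 -m creep '0 0 0 0 0 0 -1; 0 0 0 0 0 0 -1'
python3 - <<'E'
from h import *
o=status.get_obs();print(R.from_rotvec(o["orientation"]).as_matrix(),o["joints"],o["tcp_pos"],o["contact_force"])
p,d=grab_frame("wrist");cv2.imwrite("pics/w1.png",p[:,:,::-1])
E
```

```text
clock: 2.6
tcp_pos: [0.5023, -0.2003, 0.2111]
orientation: [0.316, 3.124, -0.0]
contact_force: [1.2, 0.9, -0.1]
grip_width: 0.0
gripper_force: 0.0
clock: 2.85
tcp_pos: [0.5025, -0.1965, 0.2109]
orientation: [-0.311, -3.126, -0.002]
contact_force: [0.4, 0.3, 0.4]
grip_width: 0.0001
gripper_force: 0.0
[[-9.80369723e-01  1.97167905e-01 -1.52818887e-04]
 [ 1.97167660e-01  9.80369276e-01  9.97890961e-04]
 [ 3.46571013e-04  9.48171142e-04 -9.99999490e-01]] [-0.13787207  0.264276    0.47726333  1.90078034 -0.14322681  1.01003339
  1.77405433] [ 0.5024835  -0.19649113  0.21089988] [0.41713057 0.33164627 0.3527626 ]
```

View pics/w1.png

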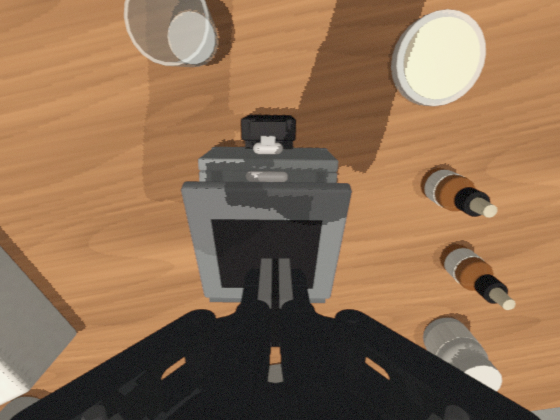

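```bash
python3 -m creep '0 0 0 0 -5 25 -1; 0 0 0 0 -5 50 -1; 0 0 0 0 -5 62 -1; 0 0 0 0 -5 70 -1; 0 0 0 2 -5 78 -1; 0 0 0 4 -5 86 -1; 0 0 0 6 -5 94 -1; 0 0 0 7 -5 100 -1; 0 0 0 8 -5 105 -1; 0 0 0 9 -5 109 -1'
```

```text
clock: 4.15
tcp_pos: [0.492, -0.2017, 0.1016]
orientation: [0.315, 3.126, 0.0]
contact_force: [0.3, -0.1, 0.1]
grip_width: 0.0001
gripper_force: 0.2
```

```bash
python3 -m creep '0 0 0 0 0 3 -1; 0 0 0 0 0 6 -1; 0 0 0 0 0 9 -1; 0 0 0 0 0 9 -1'
```

```text
clock: 4.65
tcp_pos: [0.492, -0.2016, 0.0927]
orientation: [-0.315, -3.126, 0.0]
contact_force: [0.1, -0.1, -0.0]
grip_width: 0.0002
gripper_force: 0.0
```

```bash
python3 -m creep '0 0 0 0 0 2 -1; 0 0 0 0 0 4 -1; 0 0 0 0 0 4 -1'
python3 - <<'E'
from h import *
p,d=grab_frame("scene");c=p[190:330,150:290];cv2.imwrite("pics/s2.png",cv2.resize(c,(560,560),interpolation=2)[:,:,::-1])
E
```

```text
clock: 5.03
tcp_pos: [0.492, -0.2016, 0.0888]
orientation: [-0.315, -3.126, 0.0]
contact_force: [0.3, 0.1, 0.2]
grip_width: -0.0
gripper_force: 0.0
```

View pics/s2.png

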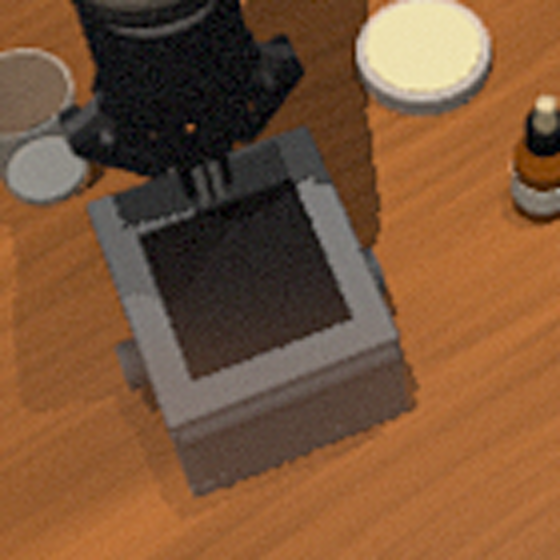

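Run:
```python
from h import *
np.set_printoptions(precision=4,suppress=True)
p,d=grab_frame("top");cv2.imwrite("pics/t2.png",cv2.resize(p[150:270,300:420],(480,480),interpolation=2)[:,:,::-1])
W=cloud("top",d)
p2,d2=grab_frame("scene");W2=cloud("scene",d2)
y=-.205;X=np.array([np.cos(y),np.sin(y)]);Y=np.array([-X[1],X[0]])
for W in(W,W2):
  P=W.reshape(-1,3);a=P[:,:2]@X;b=P[:,:2]@Y;z=P[:,2]
  for q in np.arange(.50,.65,.01):
    s="%.3f"%(q+.005)
    for lo,hi in[(-.155,-.125),(-.11,-.08),(-.065,-.035)]:
      k=(a>=q)&(a<q+.01)&(b>lo)&(b<hi)&(z>.05);s+=" %.4f(%d)"%(np.median(z[k]) if k.any() else 0,k.sum())
    print(s)
o=status.get_obs();print(o["contact_force"],o["tau"],o["tcp_pos"])
```

```text
0.505 0.5068(45) 0.5199(129) 0.4669(236)
0.515 0.4992(49) 0.5109(106) 0.3189(273)
0.525 0.4888(66) 0.5006(88) 0.4368(227)
0.535 0.4791(74) 0.4803(88) 0.4509(170)
0.545 0.4697(67) 0.4768(100) 0.4613(118)
0.555 0.4584(27) 0.4688(90) 0.4346(109)
0.565 0.0000(0) 0.4562(52) 0.1064(84)
0.575 0.0000(0) 0.1033(38) 0.1032(53)
0.585 0.0000(0) 0.1017(41) 0.1008(48)
0.595 0.0000(0) 0.1000(49) 0.0994(48)
0.605 0.0000(0) 0.0986(48) 0.0979(48)
0.615 0.0000(0) 0.0970(49) 0.0959(45)
0.625 0.0922(1) 0.0947(48) 0.0934(48)
0.635 0.0901(10) 0.0924(45) 0.0929(45)
0.645 0.0892(29) 0.0891(41) 0.0888(41)
0.655 0.0000(0) 0.0832(1) 0.0839(4)
0.505 0.5059(102) 0.5220(228) 0.5144(145)
0.515 0.2289(205) 0.5102(304) 0.2283(181)
0.525 0.2967(312) 0.4972(392) 0.2142(255)
0.535 0.2881(549) 0.1909(450) 0.2218(342)
0.545 0.3997(495) 0.4019(336) 0.4305(193)
0.555 0.4436(485) 0.3533(1102) 0.4542(150)
0.565 0.1057(65) 0.4248(828) 0.4334(146)
0.575 0.1040(60) 0.1074(123) 0.1048(87)
0.585 0.1021(67) 0.1027(62) 0.1022(55)
0.595 0.1006(66) 0.1014(61) 0.1008(62)
0.605 0.0991(67) 0.0997(63) 0.0992(61)
0.615 0.0978(63) 0.0978(67) 0.0977(66)
0.625 0.0954(71) 0.0955(68) 0.0956(60)
0.635 0.0934(90) 0.0928(82) 0.0932(81)
0.645 0.0895(106) 0.0898(103) 0.0895(97)
0.655 0.0858(7) 0.0871(10) 0.0864(6)
[0.0702 0.1144 0.8325] [  0.0051 -44.7453   5.7573 -20.6621   0.009    0.0002   0.0003] [ 0.4921 -0.2016  0.0889]
```

View pics/t2.png

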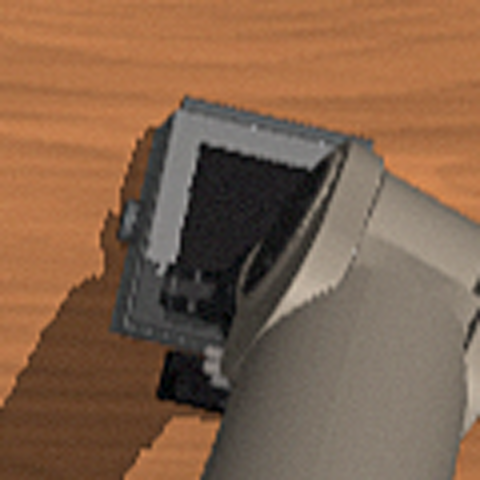

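Run:
```python
from h import *
np.set_printoptions(precision=3,suppress=True,linewidth=180)
p,d=grab_frame("scene");W=cloud("scene",d)
for v in range(226,250,2):print(v,[(int(W[v,u,2]*1000),int(p[v,u].mean())) for u in range(188,216,3)])
p,d=grab_frame("wrist");W=cloud("wrist",d)
y=-.205;X=np.array([np.cos(y),np.sin(y)]);Y=np.array([-X[1],X[0]])
P=W.reshape(-1,3);a=P[:,:2]@X;b=P[:,:2]@Y;z=P[:,2]
for q in np.arange(.45,.60,.01):
  k=(a>=q)&(a<q+.01)&(b>-.15)&(b<-.12)&(z>.05);print("%.3f %.4f %d"%(q+.005,np.median(z[k]) if k.any() else 0,k.sum()))
cv2.imwrite("pics/w2.png",p[:,:,::-1])
```

```text
226 [(173, 13), (169, 19), (182, 17), (178, 24), (162, 12), (166, 20), (161, 8), (0, 57), (117, 59), (113, 58)]
228 [(170, 23), (165, 15), (169, 24), (165, 4), (150, 13), (161, 9), (855, 24), (115, 72), (113, 53), (113, 49)]
230 [(172, 14), (160, 12), (163, 18), (855, 24), (152, 15), (153, 51), (141, 9), (112, 46), (112, 43), (113, 51)]
232 [(165, 29), (78, 14), (150, 22), (154, 14), (147, 48), (144, 77), (133, 10), (112, 52), (111, 47), (112, 50)]
234 [(114, 22), (115, 46), (128, 38), (138, 20), (139, 72), (139, 66), (127, 16), (113, 46), (111, 51), (111, 48)]
236 [(115, 45), (115, 51), (112, 49), (131, 15), (133, 75), (128, 60), (112, 25), (110, 47), (109, 48), (110, 53)]
238 [(113, 44), (114, 50), (113, 44), (126, 9), (127, 70), (121, 23), (110, 58), (110, 55), (111, 34), (112, 17)]
240 [(113, 46), (110, 51), (111, 50), (109, 45), (116, 68), (110, 37), (110, 32), (111, 11), (111, 18), (108, 18)]
242 [(111, 40), (112, 47), (110, 44), (110, 86), (112, 28), (109, 13), (110, 16), (109, 17), (108, 20), (108, 15)]
244 [(855, 36), (110, 65), (110, 84), (110, 52), (107, 16), (108, 10), (111, 21), (107, 19), (112, 27), (110, 34)]
246 [(110, 104), (109, 48), (111, 20), (110, 31), (109, 31), (110, 19), (106, 18), (109, 33), (107, 30), (107, 30)]
248 [(111, 20), (109, 19), (111, 17), (110, 15), (108, 23), (108, 24), (108, 22), (107, 32), (106, 29), (107, 29)]
0.455 0.0000 0
0.465 0.0765 44
0.475 0.0773 66
0.485 0.0770 28
0.495 0.0000 0
0.505 0.0811 2960
0.515 0.1829 8710
0.525 0.1694 2334
0.535 0.1686 2129
0.545 0.1081 704
0.555 0.1069 66
0.565 0.0000 0
0.575 0.0000 0
0.585 0.0000 0
0.595 0.0000 0
```

View pics/w2.png

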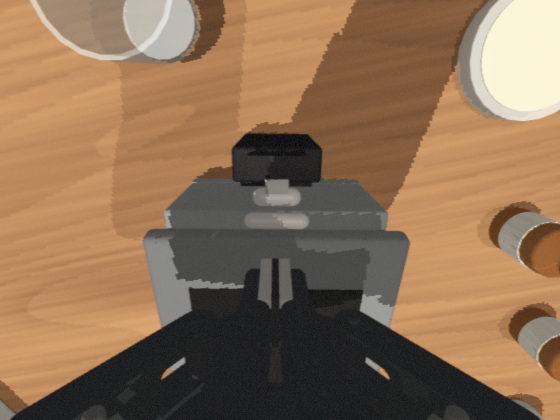

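```bash
cat > lid.py <<'E'
from h import *
y=-.205;X=np.array([np.cos(y),np.sin(y)]);Y=np.array([-X[1],X[0]])
p,d=grab_frame("scene");P=cloud("scene",d).reshape(-1,3);a=P[:,:2]@X;b=P[:,:2]@Y;z=P[:,2]
k=(a>.575)&(a<.632)&(b>-.155)&(b<-.04)&(z>.08)&(z<.14)
s,i=np.polyfit(a[k],z[k],1);print("lid angle",-np.arctan(s),"z at .523",s*.523+i)
E
python3 -m creep '0 0 0 0 0 3 -1; 0 0 0 0 0 6 -1; 0 0 0 0 0 9 -1; 0 0 0 0 0 9 -1'; python3 lid.py
```

```text
clock: 5.78
tcp_pos: [0.4919, -0.2016, 0.0796]
orientation: [-0.315, -3.125, 0.0]
contact_force: [-0.6, 0.6, 0.2]
grip_width: -0.0003
gripper_force: 0.0
lid angle 0.09742609423890904 z at .523 0.10463432131197034
```

```bash
python3 -m creep '0 0 0 0 0 2 -1; 0 0 0 0 0 4 -1; 0 0 0 0 0 6 -1; 0 0 0 0 0 6 -1'; python3 lid.py
```

```text
clock: 6.32
tcp_pos: [0.4919, -0.2016, 0.0739]
orientation: [-0.315, -3.126, -0.0]
contact_force: [-0.2, 0.6, 0.4]
grip_width: -0.0002
gripper_force: 0.1
lid angle 0.05676662675304604 z at .523 0.0996643344495016
```

```bash
python3 -m creep '0 0 0 0 0 2 -1; 0 0 0 0 0 4 -1; 0 0 0 0 0 5 -1; 0 0 0 0 0 5 -1'; python3 lid.py
```

```text
clock: 6.88
tcp_pos: [0.4921, -0.2016, 0.0687]
orientation: [-0.315, -3.126, 0.0]
contact_force: [0.1, 0.7, -0.2]
grip_width: -0.0
gripper_force: 0.0
lid angle 0.00772028545785178 z at .523 0.09396269176396553
```

```bash
python3 -m creep '0 0 0 0 0 1 -1; 0 0 0 0 0 2 -1; 0 0 0 0 0 2 -1'; python3 lid.py; python3 -m creep '0 0 0 0 0 1 -1; 0 0 0 0 0 2 -1; 0 0 0 0 0 2 -1'; python3 lid.py
```

```text
clock: 7.3
tcp_pos: [0.4923, -0.2017, 0.0675]
orientation: [0.315, 3.125, 0.001]
contact_force: [-2.1, 1.1, 7.7]
grip_width: -0.0002
gripper_force: 3.9
lid angle 0.0065561462623251136 z at .523 0.09382761968767117
clock: 7.72
tcp_pos: [0.4923, -0.2017, 0.0671]
orientation: [0.316, 3.125, 0.002]
contact_force: [-9.0, 3.5, 26.1]
grip_width: -0.0001
gripper_force: 13.0
lid angle 0.004637792798301213 z at .523 0.09357779629581861
```

```bash
python3 -m creep '0 0 0 0 0 -4 -1; 0 0 0 0 0 -15 -1; 0 0 0 0 0 -40 -1; 0 0 0 0 0 -80 -1; 0 0 0 0 0 -120 -1; 0 0 0 0 0 -160 -1; 0 0 0.02 5 25 -175 -1; 0 0 0.1 15 70 -175 -1;  0 0 0.25 25 115 -175 -1; 0 0 0.4 34 160 -175 -1'; python3 -m creep '0 0 0.18 10 40 0 -1; 0 0 0.18 10 40 0 -1'
python3 - <<'E'
from h import *
o=status.get_obs();M=R.from_rotvec(o["orientation"]).as_matrix();print(M.round(4),o["tcp_pos"],o["joints"])
ya=-.11
T=np.array([[-np.sin(ya),np.cos(ya),0],[np.cos(ya),np.sin(ya),0],[0,0,-1]])
print("turn",R.from_matrix(M.T@T).as_rotvec(),"shift",M.T@(np.array([.4858,.1863,.235])-o["tcp_pos"])*1000)
E
python3 lid.py
```

```text
clock: 9.02
tcp_pos: [0.4904, -0.0368, 0.2404]
orientation: [0.938, 2.998, 0.0]
contact_force: [0.1, -1.0, -0.1]
grip_width: 0.0001
gripper_force: 0.0
clock: 9.28
tcp_pos: [0.5057, 0.0043, 0.2401]
orientation: [1.189, 2.908, 0.001]
contact_force: [0.3, 0.0, 0.1]
grip_width: -0.0004
gripper_force: 0.0
[[-7.137e-01  7.005e-01  4.000e-04]
 [ 7.005e-01  7.137e-01  6.000e-04]
 [ 1.000e-04  7.000e-04 -1.000e+00]] [0.50566886 0.00426545 0.24005297] [-0.50924961  0.16342637  0.42909054  1.93722665 -0.07843591  1.05644108
  0.74814531]
turn [ 5.43995901e-04 -4.21992975e-04  9.04736022e-01] shift [141.68960722 115.99326513   5.14789314]
lid angle 0.009396822517590178 z at .523 0.09406063642393576
```

```bash
python3 -m creep '0 0 0.15 25 20 2 -0.5; 0 0 0.32 60 48 5 0; 0 0 0.49 95 77 5 0.3; 0 0 0.66 125 102 5 0.3; 0 0 0.83 142 116 5 0.3; 0 0 0.905 142 116 5 0.3; 0 0 0.905 142 116 5 0.3; 0 0 0.905 142 116 5 0.3'
python3 - <<'E'
from h import *
np.set_printoptions(precision=4,suppress=True)
o=status.get_obs();M=R.from_rotvec(o["orientation"]).as_matrix();print(M.round(3),o["tcp_pos"],o["joints"])
cm=camera_model("wrist");p,d=grab_frame("wrist");cv2.imwrite("pics/w3.png",p[:,:,::-1])
W=world("wrist",d,*np.meshgrid(np.arange(560),np.arange(420)),cm);np.save("w3.npy",W)
# local tool coords of flap bar points
P=W.reshape(-1,3);k=(P[:,2]>.1)&(P[:,2]<.122);B=P[k]
B=B[(abs(B[:,0]-.4858)<.03)&(abs(B[:,1]-.2)<.08)]
l=cv2.fitLine(B[:,:2].astype(np.float32),cv2.DIST_HUBER,0,.001,.001).ravel();print(l,len(B),B.max(0),B.min(0))
# bar axis estimated in tool coordinates at grip
print("grip pt in tool mm",M.T@(np.array([.4858,.1863,.110])-o["tcp_pos"])*1000)
E
```

```text
clock: 10.32
tcp_pos: [0.486, 0.1816, 0.235]
orientation: [2.345, 2.09, -0.0]
contact_force: [0.5, -0.4, 0.6]
grip_width: 0.0557
gripper_force: 0.0
[[ 0.115  0.993  0.   ]
 [ 0.993 -0.115 -0.   ]
 [-0.     0.    -1.   ]] [0.486  0.1816 0.235 ] [-0.8375  0.1939  0.4164  1.9148 -0.0897  1.0509 -0.4983]
[0.223  0.9748 0.4967 0.2368] 2620 [0.5158 0.2697 0.1176] [0.4766 0.1604 0.1   ]
grip pt in tool mm [  4.6386  -0.7535 124.9915]
```

View pics/w3.png

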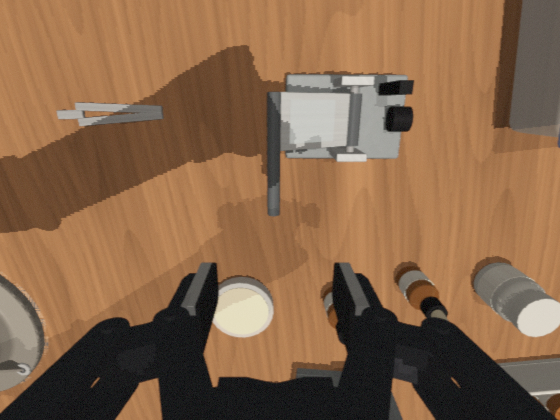

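Run:
```python
from h import *
np.set_printoptions(precision=4,suppress=True)
W=np.load("w3.npy");B=W[165:210,268:279].reshape(-1,3);B=B[B[:,2]>.1]
l=cv2.fitLine(B[:,:2].astype(np.float32),cv2.DIST_HUBER,0,.001,.001).ravel();print(l,len(B),np.median(B[:,2]),np.percentile(B[:,2],95),"y at end",W[205:218,273])
o=status.get_obs();M=R.from_rotvec(o["orientation"]).as_matrix();cm=camera_model("wrist")
for dz in(0,-.019,-.025,-.0375,-.05):
  for dy in(-.028,.028):
    q=o["tcp_pos"]+M@[0,dy,dz]
    print(dz,dy,cv2.projectPoints(q,cm["rvec"],cm["tvec"],cm["K"],None)[0].ravel())
for v,u in[(265,208),(265,342),(275,205),(275,345)]:print((M.T@(W[v,u]-o["tcp_pos"]))*1000)
```

```text
[0.1179 0.993  0.4854 0.1883] 495 0.11449113590363737 0.11590258415096673 y at end [[0.4834 0.1715 0.1156]
 [0.4833 0.1705 0.1155]
 [0.4832 0.1694 0.1151]
 [0.4831 0.1686 0.1156]
 [0.483  0.1676 0.1156]
 [0.4829 0.1666 0.1155]
 [0.4827 0.1653 0.1144]
 [0.4826 0.1647 0.1156]
 [0.4825 0.1633 0.1144]
 [0.4824 0.1625 0.115 ]
 [0.4823 0.1615 0.1148]
 [0.4768 0.1198 0.0004]
 [0.4766 0.1183 0.    ]]
0 -0.028 [224.784  252.0458]
0 0.028 [323.7697 252.0293]
-0.019 -0.028 [219.3456 268.5258]
-0.019 0.028 [329.0866 268.5069]
-0.025 -0.028 [217.3739 274.5005]
-0.025 0.028 [331.0142 274.4807]
-0.0375 -0.028 [212.7803 288.4204]
-0.0375 0.028 [335.5051 288.3986]
-0.05 -0.028 [207.3884 304.7594]
-0.05 0.028 [340.7764 304.7349]
[ 10.3047 -29.9749 -34.7958]
[ 10.3845  30.8148 -34.9445]
[  9.9971 -29.6517 -43.1677]
[ 10.716   30.2131 -44.4149]
```

```bash
python3 -m creep '0 0 0 4 -1 20 0.3; 0 0 0 7 -1 55 0.3; 0 0 0 7 -1 95 0.3; 0 0 0 7 -1 125 0.3; 0 0 0 7 -1 145 0.3; 0 0 0 7 -1 158 0.3; 0 0 0 7 -1 166 0.3; 0 0 0 7 -1 168 0.3; 0 0 0 7 -1 168 0.3'
python3 - <<'E'
from h import *
p,d=grab_frame("wrist");cv2.imwrite("pics/w4.png",p[:,:,::-1])
print(status.get_obs()["joints"])
E
```

```text
clock: 11.5
tcp_pos: [0.486, 0.1901, 0.0673]
orientation: [2.345, 2.09, 0.001]
contact_force: [0.6, 0.9, 0.8]
grip_width: 0.0558
gripper_force: 0.0
[-0.7712624   0.43069518  0.34702051  2.05814403 -0.22599412  0.68715401
 -0.39294163]
```

View pics/w4.png

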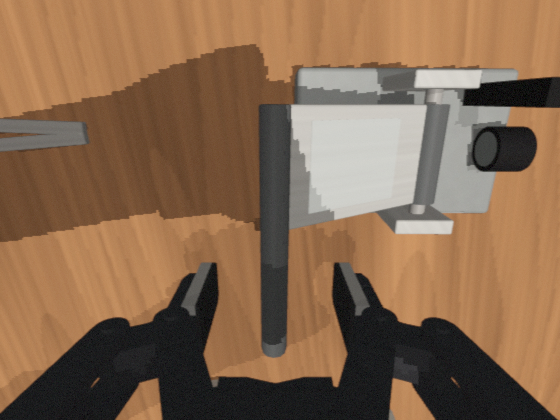

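```bash
python3 -m creep '0 0 0 0 0 0 -0.2; 0 0 0 0 0 0 -0.5; 0 0 0 0 0 0 -1; 0 0 0 0 0 0 -1; 0 0 0 0 0 0 -1; 0 0 0 0 0 0 -1; 0 0 0 0 0 0 -1; 0 0 0 0 0 0 -1' 50
python3 - <<'E'
import numpy as np
# unit hinge height .065, radius .09; x shift along tool y, z shift up
for t in np.linspace(0,1.05,15):
    p=1.05-t
    print("%.3f ty %.1f tz %.1f"%(t,90*(np.sin(1.05)-np.sin(p)),-90*(np.cos(p)-np.cos(1.05))))
E
```

```text
clock: 12.55
tcp_pos: [0.4855, 0.1901, 0.0671]
orientation: [-2.345, -2.09, -0.0]
contact_force: [-2.5, -0.3, 5.0]
grip_width: 0.0105
gripper_force: 48.7
0.000 ty 0.0 tz -0.0
0.075 ty 3.6 tz -5.7
0.150 ty 7.6 tz -11.2
0.225 ty 12.0 tz -16.3
0.300 ty 16.7 tz -21.1
0.375 ty 21.8 tz -25.5
0.450 ty 27.3 tz -29.5
0.525 ty 33.0 tz -33.1
0.600 ty 38.9 tz -36.3
0.675 ty 45.1 tz -39.0
0.750 ty 51.5 tz -41.2
0.825 ty 58.0 tz -43.0
0.900 ty 64.6 tz -44.2
0.975 ty 71.3 tz -45.0
1.050 ty 78.1 tz -45.2
```

```bash
python3 -m creep '0 0 0 0 1.8 -3 -1; 0 0 0 0 3.6 -5.7 -1; 0 0 0 0 7.6 -11.2 -1; 0 0 0 0 12 -16.3 -1; 0 0 0 0 16.7 -21.1 -1; 0 0 0 0 21.8 -25.5 -1; 0 0 0 0 27.3 -29.5 -1; 0 0 0 0 33 -33.1 -1; 0 0 0 0 33 -33.1 -1'
```

```text
clock: 13.68
tcp_pos: [0.5159, 0.1863, 0.1013]
orientation: [-2.342, -2.088, 0.006]
contact_force: [-15.5, -0.2, 17.8]
grip_width: 0.0101
gripper_force: 49.3
```

```bash
python3 -m creep '0 0 0 0 -1 -1.5 -1; 0 0 0 0 -1 -1.5 -1'; python3 -m creep '0 0 0 0 0 0 -1'
```

```text
clock: 13.92
tcp_pos: [0.5166, 0.1863, 0.1019]
orientation: [-2.344, -2.089, 0.002]
contact_force: [-7.5, 0.6, 4.0]
grip_width: 0.0101
gripper_force: 49.8
clock: 14.05
tcp_pos: [0.5165, 0.1863, 0.1019]
orientation: [-2.344, -2.089, 0.002]
contact_force: [-6.2, 1.4, 4.7]
grip_width: 0.0103
gripper_force: 49.8
```

```bash
python3 -m creep '0 0 0 0 3 -1.7 -1; 0 0 0 0 6.1 -3.3 -1; 0 0 0 0 12.4 -6 -1; 0 0 0 0 18.9 -8.3 -1; 0 0 0 0 25.5 -10.1 -1; 0 0 0 0 32.3 -11.4 -1; 0 0 0 0 32.3 -11.4 -1'
```

```text
clock: 14.92
tcp_pos: [0.5515, 0.1822, 0.1146]
orientation: [2.345, 2.088, 0.004]
contact_force: [-3.1, -0.9, 9.6]
grip_width: 0.01
gripper_force: 50.1
```

```bash
python3 -m creep '0 0 0 0 3 -1 -1; 0 0 0 0 6.5 -1.7 -1; 0 0 0 0 10 -2.2 -1; 0 0 0 0 12 -2.3 -1; 0 0 0 0 12 -2.3 -1'
python3 - <<'E'
from h import *
np.set_printoptions(precision=4,suppress=True)
o=status.get_obs();M=R.from_rotvec(o["orientation"]).as_matrix();print("tcp ux",o["tcp_pos"][:2]@[.993,-.115],"tool z",M[:,2],o["contact_force"])
for n in("scene","wrist"):
  cm=camera_model(n);p,d=grab_frame(n)
  W=world(n,d,*np.meshgrid(np.arange(560),np.arange(420)),cm);np.save(n+"_f",W)
  if n=="scene":
    a=cv2.resize(p[120:220,310:410],(400,400),interpolation=2)
  else: b=cv2.resize(p,(400,300))
cv2.imwrite("pics/f.png",np.hstack([a,np.vstack([b,np.zeros((100,400,3),np.uint8)])])[:,:,::-1])
X=np.array([.9934,-.115]);Y=np.array([.115,.9934])
for n in("scene_f","wrist_f"):
  P=np.load(n+".npy").reshape(-1,3);a=P[:,:2]@X-.5385;b=P[:,:2]@Y-np.array([.5698,.2354])@Y;z=P[:,2]
  print(n)
  for lo,hi in[(.08,.09),(.09,.1),(.1,.11),(.11,.12),(.12,.13),(.13,.14),(.14,.145),(.145,.15),(.15,.155),(.155,.16),(.16,.165)]:
    k=(abs(b)<.02)&(abs(a)<.03)&(z>lo)&(z<hi);print(lo,k.sum(),np.percentile(a[k],[5,50,95])*1000 if k.any() else "")
E
```

```text
clock: 15.55
tcp_pos: [0.5618, 0.1809, 0.1157]
orientation: [2.346, 2.089, -0.0]
contact_force: [-5.0, -0.8, 6.9]
grip_width: 0.0099
gripper_force: 49.5
tcp ux 0.5370573803861108 tool z [ 0.0001 -0.0001 -1.    ] [-4.9536 -0.7631  6.8916]
scene_f
0.08 26 [1.0282 2.2164 3.1274]
0.09 30 [0.7672 2.0092 3.5052]
0.1 30 [0.7191 2.0603 3.7967]
0.11 28 [0.4577 1.6525 2.7842]
0.12 34 [0.1456 1.5927 3.1806]
0.13 27 [0.1808 1.5877 2.5593]
0.14 1 [4.0746 4.0746 4.0746]
0.145 0 
0.15 0 
0.155 0 
0.16 5 [-3.0354 -0.7764  0.0416]
wrist_f
0.08 0 
0.09 0 
0.1 0 
0.11 0 
0.12 0 
0.13 0 
0.14 0 
0.145 0 
0.15 61 [-6.8069 -6.5483  5.2324]
0.155 1998 [-6.1486 -0.8593  4.5858]
0.16 1014 [-3.5414 -0.8594  1.9256]
```

View pics/f.png

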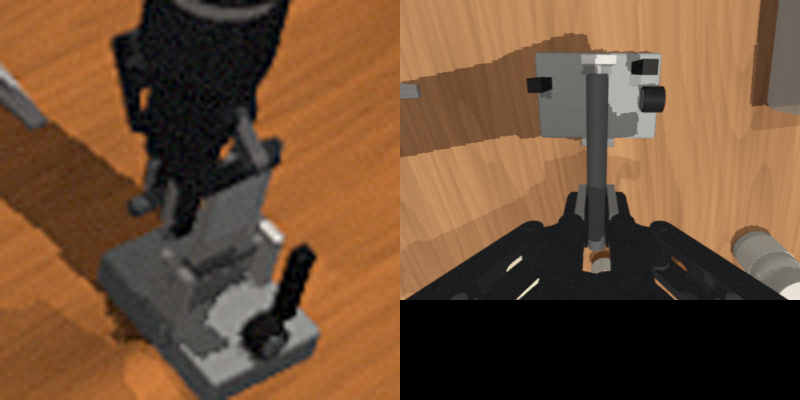

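```bash
python3 -m creep '0 0 0 0 0.7 -0.4 -1; 0 0 0 0 1.3 -0.7 -1; 0 0 0 0 1.3 -0.7 -1; 0 0 0 0 1.3 -0.7 -1; 0 0 0 0 1.3 -0.7 -1'
python3 - <<'E'
from h import *
o=status.get_obs();print("tcp ux",o["tcp_pos"][:2]@[.9934,-.115]-.5385)
X=np.array([.9934,-.115]);Y=np.array([.115,.9934]);C=np.array([.5698,.2354])@Y
A=[]
for n in("scene","scene","scene","wrist"):
  cm=camera_model(n);p,d=grab_frame(n);P=world(n,d,*np.meshgrid(np.arange(560),np.arange(420)),cm).reshape(-1,3)
  a=P[:,:2]@X-.5385;b=P[:,:2]@Y-C;z=P[:,2]
  if n=="scene":k=(abs(b)<.02)&(abs(a)<.008)&(z>.08)&(z<.138);A.append(np.c_[z,a][k])
  else:k=(abs(b)<.02)&(abs(a)<.01)&(z>.158);print("bar ux",np.median(a[k]),z[k].max())
A=np.vstack(A);print("slope",np.polyfit(*A.T,1),len(A))
# bench check from top
W=cloud("top",grab_frame("top")[1]);W0=cloud("top",np.load("top.npy"))
for v,u in [(258,279),(290,376),(205,282),(165,275),(120,284),(296,172)]:print(W[v,u].round(3),W0[v,u].round(3))
E
python3 lid.py
```

```text
clock: 16.27
tcp_pos: [0.5621, 0.1809, 0.1158]
orientation: [-2.345, -2.089, 0.002]
contact_force: [-5.8, -0.1, 3.5]
grip_width: 0.0099
gripper_force: 49.2
tcp ux -0.0009071584206820082
bar ux -0.0004937214653024657 0.1624848529601808
slope [-0.00418821  0.00254991] 515
[ 0.412 -0.008  0.017] [ 0.412 -0.008  0.017]
[ 0.335 -0.265  0.005] [ 0.335 -0.265  0.004]
[ 0.545 -0.012  0.086] [ 0.545 -0.012  0.088]
[0.645 0.008 0.082] [0.645 0.008 0.085]
[ 0.761 -0.012  0.081] [ 0.759 -0.012  0.087]
[0.382 0.117 0.681] [0.305 0.27  0.003]
lid angle 0.009333236641795197 z at .523 0.09408362329314299
```

```bash
python3 -m creep '0 0 0 0 0.4 0 -1; 0 0 0 0 0.4 0 -1; 0 0 0 0 0.4 0 -1; 0 0 0 0 0.4 0 -1; 0 0 0 0 0.4 0 -1; 0 0 0 0 0.4 0 -1'; python3 -c "
from bench import r,status
print(status.get_obs()['qvel'].round(4)); print(r.hand_in())"
```

```text
clock: 17.32
tcp_pos: [0.5624, 0.1808, 0.1158]
orientation: [-2.345, -2.089, 0.003]
contact_force: [-5.3, 0.1, 5.0]
grip_width: 0.01
gripper_force: 49.2
[-0.     -0.0016 -0.0013 -0.0007  0.0001  0.0001  0.0023]
the job is handed in; nothing more can be done
None
```

The job is handed in at 17.3 s: the lid is pressed past its catch and stayed shut. The gripper is still holding the flap by its bar, upright to within about 0.01 rad, and the bench items checked in the top view had not moved; the arm hid the forceps there, so I could not check them.

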